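# Tip the deburred post clamps out of the blue tumbling tin

## Robot

A 7-joint arm with a two-finger parallel gripper is mounted at the origin on the work surface. World frame = base frame: x ahead of the robot, y to its left, z up, the work surface at z = 0. Lengths are in m, angles in rad, forces in N, time in s.
With the tool pointing down it reaches from about 0.35 to 0.9 m from the base axis. Payload 7.2 kg.
Tool frame: the origin (TCP) lies at the very end of the fingers, on their centre line; the grasp point (between the pads) lies 19 mm behind it; z points along the fingers, y is the line along which they close (so a half turn about z gives the same grasp; the last joint's range is limited). The gripper opens to 88 mm and grips with 3 to 60 N. Pads are 20 mm wide; open, the fingers measure 115 mm over their backs; the gripper's body (75 mm by 178 mm) begins 61 mm behind the grasp point.
Start: joints at [-1.214, 0.411, -0.013, 1.596, 0.006, 1.134, -0.082], TCP at [0.258, 0.569, 0.223] pointing down, gripper open.
Joint ranges: [-2.95, 2.95], [-0.29, 1.99], [-1.47, 1.44], [0.14, 2.54], [-1.03, 4.17], [0.13, 1.85], [-2.86, 2.86]. Speed limits (rad/s): [2.39, 2.39, 3.01, 3.01, 3.14, 3.14, 3.14].

## Interface

Orientations are given as a unit quaternion [x, y, z, w].
In Python, from rig import robot gives the robot as it stands. The module is installed in compiled form; this text tells all that it offers.
- The arm moves only by the tool carry_out, never from a script. Its argument "plan" is a list of rows, each a list of 3 entries, a list of its own where there are three numbers: the finger opening in cm, from 0 to 8.78, then the shift along the tool's x, y, z in cm, then the turn, a rotation vector about the tool's x, y, z in degrees. A call has 1 to 12 rows; each row shifts and turns the commanded pose from where the row before left it, along the tool's axes as they then stand; what a row does not reach is not made up. A row lasts 1/10 s, in which the tool goes at most 50 mm and 8.59 degrees, less where a joint would pass 70% of its speed; a pose out of reach is approached as far as the arm can. A call with a gripper value outside its range is refused whole. The fingers move at their own pace and stop on an object; "newtons" is the grip in N (left out, the last holds). Time passes only in rows, so rows that do not move let the fingers close. It gives the time, the measured TCP pose, the force, the opening and the grip force at its end, in the units of the state.
- robot.get_state(): the state, without advancing time (a new reading comes with each control period).
- robot.snapshot(name): name is "scene" or "side" or "wrist"; returns the picture (480x640x3 uint8, red, green, blue); there is no depth.
- robot.get_calibration(name): a dict with "vfov" (degrees; the focal length in pixels is half the picture's height over the tangent of half this angle, whatever the lens; pixels are square), "cx", "cy" (the principal point, pixels), "origin" and "attitude" of the camera in the world; the wrist camera has in their place "mount" (4x4, takes a point from camera to tool coordinates, whose origin is the TCP and whose axes are the flange's). Camera axes: x right, y up, looking along -z (the intrinsics and any distortion apply to the point x, -y, -z); pixel columns grow to the right and rows downward; lengths in m; the calibration is good to about 2 mm. A picture is of the moment at which its call begins: read the wrist's pose just before it. get_calibration takes no time and is no camera call.
- robot.job_done(): hands the job in; it is judged then, once.
The state is a dict: "time": time; "q": joint angles; "joint_velocities": joint speeds; "joint_torque": joint torques, N m; "tool_pos": TCP position; "tool_rot": TCP orientation; "ft_force": force on the tool from outside, world axes, zero at the start; "torque": the same for the moment, N m; "finger_gap": opening from 0.0 (shut) to 1.0 (fully open); "grasp_force": force on a finger pad.
Only numpy, scipy, OpenCV 4.12 (cv2) and the standard library are available. Lean on these libraries where they do the work, as an engineer would, in place of code of your own. Each camera call takes 0.05 s, during which the arm holds its last target. There are 200 camera calls.

## Task

Two small tumbling tins hang in stands on the lab bench. Take the crank handle of the blue tin and turn the tin right over, so that its lid falls open and both post clamps inside drop into the tray of its own stand; leave it upside down and let go. Leave the yellow tin as it is.

Things in the scene. Friction and masses are not known exactly. Their poses are not given: they have to be found in the camera images.
- blue_tray (a point): Centre of the rubber floor of the white catch tray in the foot of the blue tin's fixed stand; inside 180 (x) x 90 mm (y), walls 39 mm above the floor, z up. Uprights at y = +-54 mm rise 190 mm and carry a level axle along y, 174 mm straight above this point. A like stand with a yellow tin is nearby; the two may have changed places.
- blue_handle (a point): Middle of the blue tin's red crank grip: a free-spinning round sleeve, 12 mm thick, 60 mm long, parallel to the axle, free all round. It lies 104 mm to -y of the tin's centre (tray frame), 60 mm from the axle: at first on the +x side, 15 degrees above level; it goes up over the top to the -x side. Crank arm (7 mm thick) at y = -68 mm. Its axes turn with the tin.
- blue_tin (a joint): Turn of the blue tin (90 x 70 x 50 mm, centred on the axle), rad: 0 upright (stop), growing as the tin's top and the handle go over towards -x of the tray frame; stop at 2.8 (160 degrees, upside down). The axle is stiff (about 2 N at the handle): the tin stays where it is left.
- blue_lid (a joint): Opening of the blue tin's sheet lid (92 x 72 mm, hinged on the tin's top edge at +x), rad: 0 shut, 2.0 wide open. It swings freely without a catch: its weight keeps it shut while the tin is upright, and it hangs open once the tin is past about 90 degrees.
- clamp_a_center (a point): Centre of the first post clamp, an aluminium block 18 x 26 x 18 mm with a brass screw head, about 40 g; at the start inside the closed blue tin, out of sight.
- clamp_b_center (a point): Centre of the second post clamp, the same as the first; also inside the blue tin.
- yellow_tin (a joint): Turn of the yellow tin about its axle, rad: 0 upright; to be left alone.

How it is judged:
By the outcome, as a careful person would: the job done as asked, in the order asked, and still so for the second after the job is handed in, with the robot touching nothing.
It also fails if it takes over 42 s, if anything falls off the work surface, if the arm or the gripper's body presses on something with over 40 N, if the wrist force passes 120 N, or if a joint passes its speed limit or range.

## Working session

There is one attempt and no reset: what is moved stays moved. The work goes in short steps, Python scripts to look and compute and a tool call to move; the robot and the scene stay as the last step left them, time stands still between calls to the robot, and variables do not carry over. Pictures are saved under pics/ and viewed, at most 10 in all, crops included, and the job is handed in when it is done.

Besides the shell and the picture viewer there is one more tool, called after "Call:" as name(argument=value, ...) on one line, values as JSON. carry_out: Moves the arm, as the interface text tells. Its arguments: {"type":"object","properties":{"plan":{"type":"array"},"newtons":{"type":"number"}},"required":["plan"]}

```bash
mkdir -p pics; python3 - <<'E'
from rig import robot
import cv2,numpy as np
for n in("scene","side"):
    im=robot.snapshot(n); cv2.imwrite(f"pics/{n}0.png",im[:,:,::-1]); print(n,robot.get_calibration(n))
print(robot.get_calibration("wrist")); s=robot.get_state(); print(s)
E
```

```text
scene {'vfov': 52.86253341985844, 'cx': 315.11414254602647, 'cy': 235.20685536683905, 'origin': array([ 0.82550294, -0.19538701,  0.74105053]), 'attitude': array([0.23260103, 0.11049778, 0.41583247, 0.87222151])}
side {'vfov': 55.187341793915216, 'cx': 322.04161860393003, 'cy': 239.14941483708319, 'origin': array([ 0.22623951, -0.3931073 ,  0.63667754]), 'attitude': array([ 0.36253706, -0.1356734 , -0.30355249,  0.87064086])}
{'vfov': 68.17695347183354, 'cx': 316.0550812922732, 'cy': 235.9776693731778, 'mount': array([[-4.73904849e-04,  9.55150786e-01,  2.96119488e-01,
         8.18130770e-02],
       [ 9.99999817e-01,  3.41542342e-04,  4.98718700e-04,
        -8.14088731e-05],
       [ 3.75214214e-04,  2.96119670e-01, -9.55150774e-01,
        -1.61140752e-01],
       [ 0.00000000e+00,  0.00000000e+00,  0.00000000e+00,
         1.00000000e+00]])}
{'time': 0.1, 'q': array([-1.21418521,  0.41183035, -0.01272125,  1.59694427,  0.00559166,
        1.13430945, -0.08219187]), 'joint_velocities': array([ 0.00096892, -0.00207288, -0.00079385, -0.00293161,  0.00127196,
       -0.00026085, -0.00144293]), 'joint_torque': array([ 1.91425992e-03, -5.89095318e+01,  6.43252954e-01, -2.91708809e+01,
       -5.38647955e-02,  1.45313930e-02,  4.48603646e-05]), 'tool_pos': array([0.25743316, 0.5690211 , 0.2218932 ]), 'tool_rot': array([ 2.10793773e-01,  9.77530284e-01, -7.19850420e-04, -1.08420298e-04]), 'ft_force': array([-0.51323436,  0.25800028,  0.1102533 ]), 'torque': array([ 0.00279323,  0.02028814, -0.02482908]), 'grasp_force': 0.0, 'finger_gap': 1.0000212657825365}
```

View pics/scene0.png

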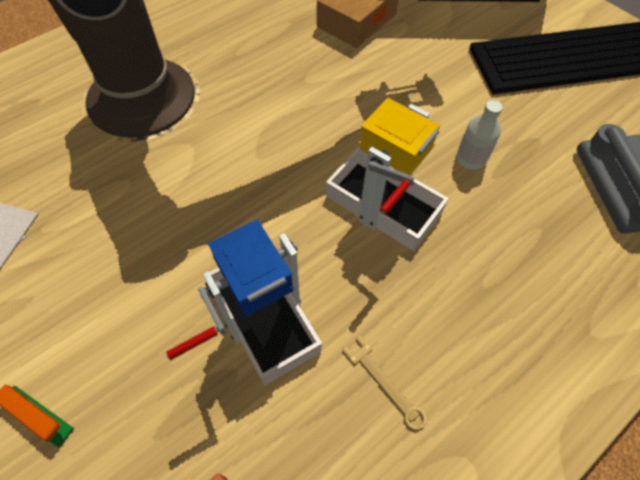

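View pics/side0.png

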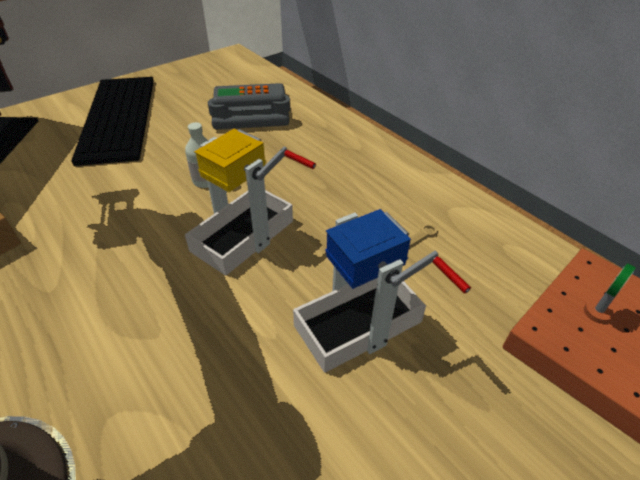

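Scene picture: blue tin at about (250,265), its red grip from (169,355) to (215,331). Side picture: blue tin at (367,245), with the grip from (436,257) to (469,289). I'll enlarge both.

```bash
python3 - <<'E'
import cv2,numpy as np
a=cv2.imread("pics/scene0.png")[210:400,150:340]; b=cv2.imread("pics/side0.png")[200:390,285:485]
f=lambda i:cv2.resize(i,(0,0),fx=2*1,fy=2,interpolation=cv2.INTER_CUBIC)
cv2.imwrite("pics/crop.png",np.hstack([f(a),f(b)]))
E
```

```text
(no output)
```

View pics/crop.png

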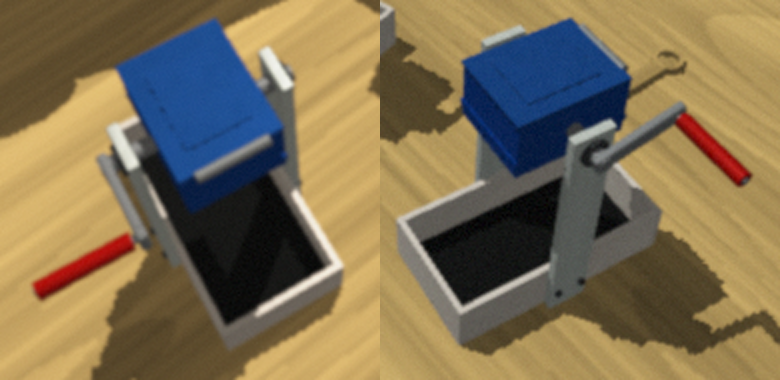

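```bash
cat > h.py <<'E'
import numpy as np
from scipy.spatial.transform import Rotation as R
from scipy.optimize import least_squares
def project(P,c,o=None,Rm=None):
    o=c["origin"] if o is None else o; Rm=R.from_quat(c["attitude"]).as_matrix() if Rm is None else Rm
    p=(np.atleast_2d(P)-o)@Rm; f=240/np.tan(np.radians(c["vfov"])/2)
    return np.c_[c["cx"]+f*p[:,0]/-p[:,2], c["cy"]-f*p[:,1]/-p[:,2]]
E
python3 - <<'E'
from h import *; from rig import robot
a=np.radians(15);hx,hz=.06*np.cos(a),.174+.06*np.sin(a)
M=np.array([[hx,-.134,hz],[hx,-.074,hz],[.046,-.036,.2],[.046,.036,.2],[-.046,-.036,.2],[-.046,.036,.2]])
sc=np.array([[40,290],[130,241],[190,183],[280,130],[118,67],[217,20]])/2+[150,210]
sd=(np.array([[744,180],[683,117],[629,78],[572,19],[519,111],[464,62]])-[380,0])/2+[285,200]
cs,cd=robot.get_calibration("scene"),robot.get_calibration("side")
W=lambda p:M@R.from_euler('z',p[3]).as_matrix().T+p[:3]
fn=lambda p:np.r_[project(W(p),cs)-sc,project(W(p),cd)-sd].ravel()
r=min((least_squares(fn,[.5,0,0,y]) for y in np.arange(0,6.3,.8)),key=lambda r:r.cost)
print(r.x,np.degrees(r.x[3]));print(r.fun.reshape(-1,2).round(1));print(W(r.x).round(4))
for k in(0,1):
    for c,m in((cs,sc),(cd,sd)):pass
    t=least_squares(lambda P:np.r_[project(P,cs)[0]-sc[k],project(P,cd)[0]-sd[k]],[.5,0,.2]);print(k,t.x,t.cost)
E
```

```text
[ 0.56350579 -0.08563864  0.00626096 -0.15422717] -8.836565842288259
[[-1.3  0.2]
 [ 1.9 -0.8]
 [-4.4  1.2]
 [ 3.9 -0.1]
 [-0.2  0.3]
 [ 1.2 -0.6]
 [-0.1 -1. ]
 [-1.1 -0.3]
 [ 2.2 -1. ]
 [-0.2 -1.9]
 [-0.2  7. ]
 [-1.2 -2.3]]
[[ 0.6002 -0.227   0.1958]
 [ 0.6094 -0.1677  0.1958]
 [ 0.6034 -0.1283  0.2063]
 [ 0.6145 -0.0571  0.2063]
 [ 0.5125 -0.1141  0.2063]
 [ 0.5236 -0.043   0.2063]]
0 [ 0.60039372 -0.22648272  0.19386666] 0.5395920781255353
1 [ 0.60916418 -0.16979336  0.1968813 ] 0.050745652494821034
```

Call:
carry_out(plan=[[8.78,[0,0,-5],[0,0,0]],[8.78,[0,0,-5],[0,0,0]],[8.78,[0,0,-4],[0,0,0]],[8.78,[-3.52,-3.12,0],[0,0,0]],[8.78,[-3.52,-3.12,0],[0,0,0]],[8.78,[-3.52,-3.12,0],[0,0,0]],[8.78,[-3.52,-3.12,0],[0,0,0]],[8.78,[-3.52,-3.12,0],[0,0,0]],[8.78,[-3.52,-3.12,0],[0,0,0]],[8.78,[-3.52,-3.12,0],[0,0,0]],[8.78,[-3.52,-3.12,0],[0,0,0]],[8.78,[-3.52,-3.12,0],[0,0,0]]])

```text
time: 1.3
tool_pos: [0.4307, 0.181, 0.3626]
tool_rot: [0.211, 0.978, 0.0, -0.0]
ft_force: [1.3, 0.4, 0.4]
finger_gap: 0.998
grasp_force: 0.0
```

Call:
carry_out(plan=[[8.78,[-3.52,-3.12,0],[0,0,0]],[8.78,[-3.52,-3.12,0],[0,0,0]],[8.78,[-3.52,-3.12,0],[0,0,0]],[8.78,[-3.52,-3.12,0],[0,0,0]],[8.78,[-3.52,-3.12,0],[0,0,0]],[8.78,[-3.52,-3.12,0],[0,0,0]],[8.78,[-3.52,-3.12,0],[0,0,0]],[8.78,[-3.52,-3.12,0],[0,0,0]],[8.78,[-3.52,-3.12,0],[0,0,0]],[8.78,[0,0,0],[0,0,8.3]],[8.78,[0,0,0],[0,0,8.3]],[8.78,[0,0,0],[0,0,8.3]]])

```text
time: 2.5
tool_pos: [0.6032, -0.204, 0.3618]
tool_rot: [0.42, 0.908, -0.0, -0.001]
ft_force: [-0.4, -0.2, -0.5]
finger_gap: 0.999
grasp_force: 0.0
```

Call:
carry_out(plan=[[8.78,[0,0,0],[0,0,8.3]],[8.78,[0,0,0],[0,0,8.3]],[8.78,[0,0,0],[0,0,8.3]],[8.78,[0,0,0],[0,0,8.3]],[8.78,[0,0,0],[0,0,8.3]],[8.78,[0,0,0],[0,0,8.3]],[8.78,[0,0,3],[0,0,0]],[8.78,[0,0,3],[0,0,0]],[8.78,[0,0,0],[0,0,0]]])

```text
time: 3.4
tool_pos: [0.6018, -0.2018, 0.2987]
tool_rot: [0.76, 0.649, -0.002, -0.003]
ft_force: [0.3, -0.5, -0.2]
finger_gap: 0.999
grasp_force: 0.0
```

```bash
python3 - <<'E'
from h import *; from rig import robot
import cv2
s=robot.get_state(); im=robot.snapshot("wrist"); cv2.imwrite("pics/w1.png",im[:,:,::-1])
T=R.from_quat(s["tool_rot"]).as_matrix(); print(s["time"],s["tool_pos"],T.round(3),s["q"])
c=robot.get_calibration("wrist");m=c["mount"]
M=[[.6002,-.227,.1958],[.6094,-.1677,.1958]]
print(project(M,c,s["tool_pos"]+T@m[:3,3],T@m[:3,:3]))
E
```

```text
3.4 [ 0.60181028 -0.20181924  0.29867202] [[ 0.157  0.988 -0.006]
 [ 0.988 -0.157  0.002]
 [ 0.001 -0.007 -1.   ]] [-0.32505032  0.47856974  0.86387604  1.49971416 -0.36665105  1.339761
  0.41245191]
[[320.1760452  265.66887143]
 [320.1432714  191.23355013]]
```

View pics/w1.png

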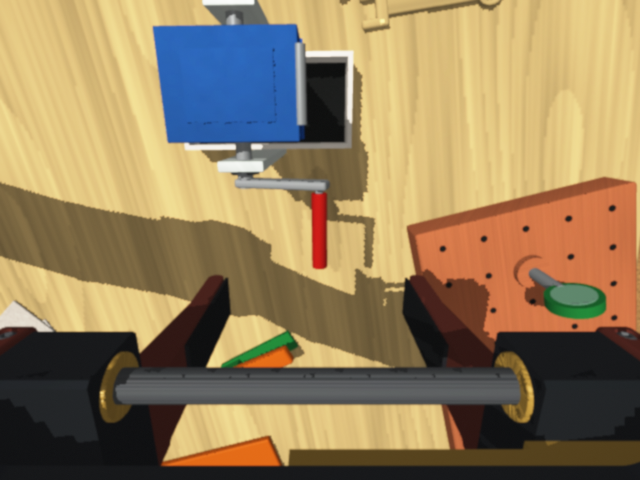

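The wrist picture shows the red grip from (319,193) to (319,267), within 2 px of the prediction, so the fit is good. I'll go down and take the grip.

Call:
carry_out(plan=[[8.78,[0,0.2,3],[0,0,0]],[8.78,[0,0,3],[0,0,0]],[8.78,[0,0,3],[0,0,0]],[8.78,[0,0,2],[0,0,0]],[8.78,[0,0,1.2],[0,0,0]],[8.78,[0,0,0],[0,0,0]],[0.6,[0,0,0],[0,0,0]],[0.6,[0,0,0],[0,0,0]],[0.6,[0,0,0],[0,0,0]],[0.6,[0,0,0],[0,0,0]],[0.6,[0,0,0],[0,0,0]],[0.6,[0,0,0],[0,0,0]]], newtons=15)

```text
time: 4.65
tool_pos: [0.6055, -0.2036, 0.1808]
tool_rot: [0.761, 0.649, 0.0, 0.0]
ft_force: [0.1, -0.2, -0.9]
finger_gap: 0.491
grasp_force: 0.0
```

```bash
python3 - <<'E'
from h import *; from rig import robot
import cv2
s=robot.get_state(); cv2.imwrite("pics/s2.png",cv2.resize(robot.snapshot("side")[150:400,250:550,::-1],(0,0),fx=2,fy=2))
print(s["time"],s["tool_pos"],s["ft_force"],s["finger_gap"]*8.78,s["grasp_force"])
E
```

```text
4.65 [ 0.60547797 -0.2036386   0.18079576] [ 0.0794174  -0.21940205 -0.86581787] 4.309003216312054 0.0
```

View pics/s2.png

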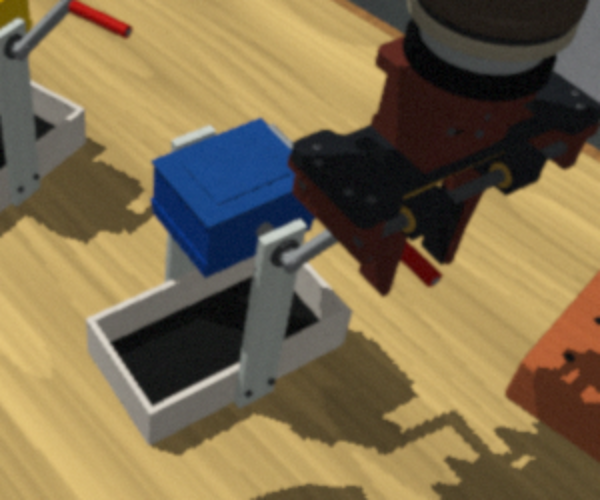

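The fingers straddle the red grip and are half closed. I'll lower slightly and finish closing.

Call:
carry_out(plan=[[0.6,[0,0,0.3],[0,0,0]],[0.6,[0,0,0],[0,0,0]],[0.6,[0,0,0],[0,0,0]],[0.6,[0,0,0],[0,0,0]],[0.6,[0,0,0],[0,0,0]],[0.6,[0,0,0],[0,0,0]],[0.6,[0,0,0],[0,0,0]],[0.6,[0,0,0],[0,0,0]],[0.6,[0,0,0],[0,0,0]]], newtons=15)

```text
time: 5.6
tool_pos: [0.6034, -0.2033, 0.177]
tool_rot: [0.761, 0.649, -0.001, -0.002]
ft_force: [-6.1, 2.1, 1.5]
finger_gap: 0.132
grasp_force: 15.0
```

```bash
python3 - <<'E'
import numpy as np
a=np.radians(np.r_[15:176:8]); a=np.radians(np.linspace(15,175,27))
print(np.c_[np.degrees(a)[1:],6*np.diff(np.cos(a)),-6*np.diff(np.sin(a))].round(2))
E
```

```text
[[ 2.1150e+01 -2.0000e-01 -6.1000e-01]
 [ 2.7310e+01 -2.6000e-01 -5.9000e-01]
 [ 3.3460e+01 -3.3000e-01 -5.6000e-01]
 [ 3.9620e+01 -3.8000e-01 -5.2000e-01]
 [ 4.5770e+01 -4.4000e-01 -4.7000e-01]
 [ 5.1920e+01 -4.8000e-01 -4.2000e-01]
 [ 5.8080e+01 -5.3000e-01 -3.7000e-01]
 [ 6.4230e+01 -5.6000e-01 -3.1000e-01]
 [ 7.0380e+01 -5.9000e-01 -2.5000e-01]
 [ 7.6540e+01 -6.2000e-01 -1.8000e-01]
 [ 8.2690e+01 -6.3000e-01 -1.2000e-01]
 [ 8.8850e+01 -6.4000e-01 -5.0000e-02]
 [ 9.5000e+01 -6.4000e-01  2.0000e-02]
 [ 1.0115e+02 -6.4000e-01  9.0000e-02]
 [ 1.0731e+02 -6.2000e-01  1.6000e-01]
 [ 1.1346e+02 -6.0000e-01  2.2000e-01]
 [ 1.1962e+02 -5.8000e-01  2.9000e-01]
 [ 1.2577e+02 -5.4000e-01  3.5000e-01]
 [ 1.3192e+02 -5.0000e-01  4.0000e-01]
 [ 1.3808e+02 -4.6000e-01  4.6000e-01]
 [ 1.4423e+02 -4.0000e-01  5.0000e-01]
 [ 1.5038e+02 -3.5000e-01  5.4000e-01]
 [ 1.5654e+02 -2.9000e-01  5.8000e-01]
 [ 1.6269e+02 -2.2000e-01  6.0000e-01]
 [ 1.6885e+02 -1.6000e-01  6.2000e-01]
 [ 1.7500e+02 -9.0000e-02  6.4000e-01]]
```

Call:
carry_out(plan=[[0.6,[0,-0.4,-0.61],[0,0,0]],[0.6,[0,-0.26,-0.59],[0,0,0]],[0.6,[0,-0.33,-0.56],[0,0,0]],[0.6,[0,-0.38,-0.52],[0,0,0]],[0.6,[0,-0.44,-0.47],[0,0,0]],[0.6,[0,-0.48,-0.42],[0,0,0]],[0.6,[0,-0.53,-0.37],[0,0,0]],[0.6,[0,-0.56,-0.31],[0,0,0]],[0.6,[0,-0.59,-0.25],[0,0,0]],[0.6,[0,-0.62,-0.18],[0,0,0]],[0.6,[0,0,0],[0,0,0]]])

```text
time: 6.7
tool_pos: [0.5587, -0.1966, 0.2204]
tool_rot: [0.761, 0.649, -0.0, -0.001]
ft_force: [-4.3, -3.3, -7.8]
finger_gap: 0.133
grasp_force: 15.0
```

Call:
carry_out(plan=[[0.6,[0,-0.63,-0.07],[0,0,0]],[0.6,[0,-0.64,0],[0,0,0]],[0.6,[0,-0.64,0.07],[0,0,0]],[0.6,[0,-0.64,0.1],[0,0,0]],[0.6,[0,-0.62,0.16],[0,0,0]],[0.6,[0,-0.3,0.1],[0,0,0]],[0.6,[0,-0.3,0.12],[0,0,0]],[0.6,[0,-0.29,0.14],[0,0,0]],[0.6,[0,-0.29,0.15],[0,0,0]],[0.6,[0,-0.27,0.17],[0,0,0]],[0.6,[0,-0.27,0.18],[0,0,0]],[0.6,[0,0,0],[0,0,0]]])

```text
time: 7.9
tool_pos: [0.5112, -0.1896, 0.21]
tool_rot: [0.761, 0.649, 0.0, 0.0]
ft_force: [-3.0, -5.0, 3.6]
finger_gap: 0.128
grasp_force: 15.0
```

Call:
carry_out(plan=[[0.6,[0,-0.25,0.2],[0,0,0]],[0.6,[0,-0.25,0.2],[0,0,0]],[0.6,[0,-0.23,0.23],[0,0,0]],[0.6,[0,-0.23,0.23],[0,0,0]],[0.6,[0,-0.2,0.25],[0,0,0]],[0.6,[0,-0.2,0.25],[0,0,0]],[0.6,[0,-0.18,0.27],[0,0,0]],[0.6,[0,-0.17,0.27],[0,0,0]],[0.6,[0,-0.15,0.29],[0,0,0]],[0.6,[0,-0.14,0.29],[0,0,0]],[0.6,[0,-0.11,0.3],[0,0,0]],[0.6,[0,-0.11,0.3],[0,0,0]]])

```text
time: 9.1
tool_pos: [0.4891, -0.1863, 0.1788]
tool_rot: [0.761, 0.649, -0.0, 0.0]
ft_force: [-2.6, -5.3, 1.8]
finger_gap: 0.134
grasp_force: 15.0
```

Call:
carry_out(plan=[[0.6,[0,-0.16,0.62],[0,0,0]],[0.6,[0,-0.09,0.6],[0,0,0]],[0.6,[0,0,0],[0,0,0]],[0.6,[0,0,0],[0,0,0]]])

```text
time: 9.5
tool_pos: [0.4867, -0.1859, 0.1663]
tool_rot: [0.761, 0.649, -0.0, 0.0]
ft_force: [-1.4, -7.1, -3.0]
finger_gap: 0.131
grasp_force: 15.0
```

```bash
python3 - <<'E'
from h import *; from rig import robot
import cv2
f=lambda i:cv2.resize(i[:,:,::-1],(0,0),fx=1.7,fy=1.7)
a=robot.snapshot("scene")[200:430,130:360];b=robot.snapshot("side")[180:410,240:480]
cv2.imwrite("pics/s3.png",np.hstack([f(a),f(b)]))
E
```

```text
(no output)
```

View pics/s3.png

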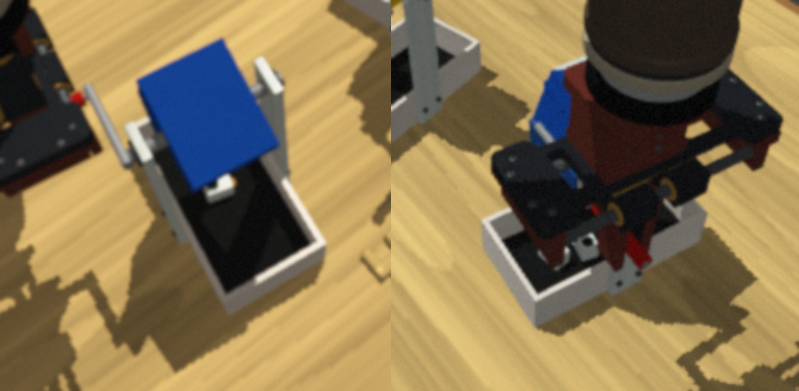

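The tin is over, near the stop. One clamp shows in the tray at (220,185), left half, and what look like two at (585,243) and (555,258), right half. I'll nudge it to the stop, release and rise.

Call:
carry_out(plan=[[0.6,[0,0,0.25],[0,0,0]],[0.6,[0,0,0],[0,0,0]],[3.5,[0,0,0],[0,0,0]],[3.5,[0,0,0],[0,0,0]],[3.5,[0,0,0],[0,0,0]],[3.5,[0,0,0],[0,0,0]],[3.5,[0,0,0],[0,0,0]],[3.5,[0,0,0],[0,0,0]],[3.5,[0,0,-2],[0,0,0]],[3.5,[0,0,-4],[0,0,0]],[3.5,[0,0,-5],[0,0,0]],[3.5,[0,0,-5],[0,0,0]]])

```text
time: 10.8
tool_pos: [0.4868, -0.185, 0.3253]
tool_rot: [0.761, 0.649, -0.0, -0.0]
ft_force: [0.6, -0.6, 0.0]
finger_gap: 0.395
grasp_force: 0.0
```

Call:
carry_out(plan=[[3.5,[-5,0,0],[0,0,0]],[3.5,[-5,0,0],[0,0,0]],[3.5,[-5,0,0],[0,0,0]],[3.5,[0,0,0],[0,0,0]],[3.5,[0,0,0],[0,0,0]]])

```text
time: 11.3
tool_pos: [0.4627, -0.3346, 0.3235]
tool_rot: [0.762, 0.648, -0.0, -0.0]
ft_force: [0.2, 0.7, -0.4]
finger_gap: 0.398
grasp_force: 0.0
```

```bash
python3 - <<'E'
from h import *; from rig import robot
import cv2
f=lambda i:cv2.resize(i[:,:,::-1],(0,0),fx=1.7,fy=1.7)
a=robot.snapshot("scene")[200:430,130:360];b=robot.snapshot("side")[180:410,240:480]
cv2.imwrite("pics/s4.png",np.hstack([f(a),f(b)])); cv2.imwrite("pics/w4.png",robot.snapshot("wrist")[:,:,::-1])
E
```

```text
(no output)
```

View pics/s4.png

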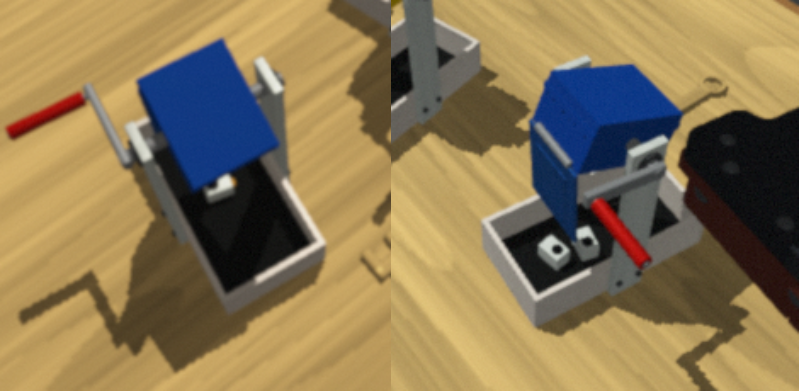

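The tin is upside down with its lid hanging open. Both clamps lie in the tray at (553,250) and (586,242), right half, and the grip is free. I'll hand in.

```bash
python3 -c "
from rig import robot
print(robot.job_done())"
```

```text
the job is handed in; nothing more can be done
None
```

The blue tin is turned upside down with its lid hanging open and both clamps in its own tray; the handle is let go, I made no contact with the yellow tin, and the job was handed in at about 11.5 s.

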